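Stand the fallen bottle back in its lane and bar the lane

TASK

A plant-feed bottle has fallen out of the little rack: stand it upright again in the empty place of the row (marked by a cork disc), without tipping or shifting its two neighbours. Then lay the loose wooden bar across the rack's two saddle blocks in front of the row, down in both saddles and sticking out about the same at each end; set it down rather than drop it. Leave all the other things on the shelf where they are.

Things in the scene. Friction and masses are not known exactly. Their poses are not given: they have to be found in the camera images.
- rack: fixed plywood rack. Origin on the table under the row's middle; x to the rack's back, y along the row. Base board 284 mm along y, x -95 to 45 mm, top 12 mm above the table. Three bottle places at x 0, y -84, 0, 84 mm. Back board x 33 to 45 mm, 67 mm high; end cheeks at y +-130 to +-142 mm, 42 mm high. In front, at x -74 mm, y +-68 mm, two saddle blocks for the bar (see seat)
- seat (a point): point of the rack midway between its two saddles, at seat height (52 mm above the table), with the rack's axes: the middle of the bar's underside belongs here, the bar along y. The blocks are 60 mm (x) by 28 mm (y), centred 68 mm to either side; on each, two cheeks 12 mm high leave a 40 mm wide saddle, open along y
- pad: thin flat cork disc (48 mm, 1 mm thick) on the rack's base board, marking the one empty place of the row; origin at its centre, on the board, 12 mm above the table
- tipped_bottle: white plastic bottle with a square 52 by 52 mm body (flat sides face its x and y) from the underside up to 86 mm, a short shoulder and a round grey cap 28 mm in diameter; 118 mm tall, about 0.3 kg. Origin on its axis 60 mm above its underside; z points from underside to cap. Starts lying on a flat side, cap roughly towards the robot; stood in the rack, its origin is 72 mm above the table.
- bottle_a: white plastic bottle with a square 52 by 52 mm body (flat sides face its x and y) from the underside up to 86 mm, a short shoulder and a round grey cap 28 mm in diameter; 118 mm tall, about 0.3 kg. Origin on its axis 60 mm above its underside; z points from underside to cap. It stands in one of the three places of the row.
- bottle_b: white plastic bottle with a square 52 by 52 mm body (flat sides face its x and y) from the underside up to 86 mm, a short shoulder and a round grey cap 28 mm in diameter; 118 mm tall, about 0.3 kg. Origin on its axis 60 mm above its underside; z points from underside to cap. It stands in another of the three places of the row.
- bar: plain flat wooden bar, 200 mm long (x), 30 mm wide (y), 18 mm thick (z), 85 g, lying flat on the table. Origin at the centre of its underside.
- padlock: bystander: steel padlock lying flat near the bar; body 50 by 46 by 24 mm, the shackle reaching 57 mm from the origin along +x. Origin under the centre of its body, on the table
- small_pot: bystander: small terracotta pot near the bar, 72 mm across the rim, 60 mm high. Origin at the centre of its underside
- trowel: bystander: hand trowel lying along its x axis from -135 (wooden handle end) to +140 mm (steel tip), 37 mm wide, 25 mm high. Origin on the table, at the neck of the blade
- tin: bystander: plain round steel tin in front of the rack, 60 mm in diameter, 75 mm high. Origin at the centre of its underside
- nested_pots: bystander: two nested terracotta pots, 110 mm across, 124 mm high, standing. Origin at the centre of the underside
- bulb_planter: bystander: orange plastic bulb planter, standing on its open tube of 72 mm, T-handle 110 mm long along its y on top, 224 mm high. Origin at the centre of its underside
Mind the look-alikes: they are no part of the job. There is more than one size of the bar; the job needs the larger. Leave any orange or yellow look-alike of the bottle_b alone.

How it is judged:
On the way, in this order (a step that is already met when the one before it is completed fails the run):
1. the fallen bottle stands upright in the empty place, let go (angle between tipped_bottle's own z axis and vertical below 0.08 rad and horizontal distance between tipped_bottle and pad below 0.015 m and height (world z) of tipped_bottle between 0.067 and 0.077 m and linear speed of tipped_bottle below 0.03 m/s and contact force between tipped_bottle and the fingers below 0.1 N), for 0.2 s.
2. the bar lies down in both saddles, let go (z of bar in the frame of seat between -0.004 and 0.004 m and y of bar in the frame of seat between -0.013 and 0.013 m and x of bar in the frame of seat between -0.009 and 0.009 m and angle between the x axis of bar and the y axis of rack, either way round below 0.1 rad and angle between bar's own z axis and vertical below 0.06 rad and linear speed of bar below 0.02 m/s and contact force between bar and the fingers below 0.1 N), for 0.2 s.
At the end, for the whole second after the job is handed in: The fallen bottle stands upright (0.08 rad) within 15 mm of the cork disc's centre; the bar rests on both seats (height 4 mm, tilt 0.06 rad, direction 0.1 rad), its middle within 13 mm lengthwise and 9 mm crosswise of the seat point; both neighbours upright, moved under 15 mm (angle between tipped_bottle's own z axis and vertical below 0.08 rad and horizontal distance between tipped_bottle and pad below 0.015 m and height (world z) of tipped_bottle between 0.067 and 0.077 m and linear speed of tipped_bottle below 0.03 m/s and z of bar in the frame of seat between -0.004 and 0.004 m and y of bar in the frame of seat between -0.013 and 0.013 m and x of bar in the frame of seat between -0.009 and 0.009 m and angle between the x axis of bar and the y axis of rack, either way round below 0.1 rad and angle between bar's own z axis and vertical below 0.06 rad and linear speed of bar below 0.02 m/s and angle between each of bottle_a, bottle_b's own z axis and vertical below 0.1 rad and distance of each of bottle_a, bottle_b from where it was at the start of the episode below 0.015 m); the robot touches nothing.
It fails at once if a neighbour bottle is tipped (over 0.35 rad) (angle between any of bottle_a, bottle_b's own z axis and vertical above 0.35 rad).
It fails at once if a bystander is moved by more than 30 mm (distance of any of padlock, small_pot, trowel, nested_pots, bulb_planter, tin from where it was at the start of the episode above 0.03 m).
It fails at once if the bar is dropped onto its seats (faster than 0.5 m/s within 30 mm of its seat) (distance between bar and seat below 0.03 m and z of bar in the frame of seat above 0.001 m and linear speed of bar above 0.5 m/s).
It also fails if it takes over 72 s, if anything falls off the work surface, if the arm or the gripper's body presses on something with over 40 N, if the wrist force passes 120 N, or if a joint passes its speed limit or range.

ROBOT

A 6-joint arm with a two-finger parallel gripper is mounted at the origin on the work surface. World frame = base frame: x ahead of the robot, y to its left, z up, the work surface at z = 0. Lengths are in m, angles in rad, forces in N, time in s.
With the tool pointing down it reaches from about 0.25 to 0.775 m from the base axis. Payload 4 kg.
Tool frame: the origin (TCP) lies on the centre line of the jaws, within the pads' length; the fingertips stand 8 mm ahead of it and the grasp point (between the pads) lies 11 mm behind it (r.finger_overhang is the distance from the TCP to the fingertips, in m); z points along the fingers, y is the line along which they close (so a half turn about z gives the same grasp; the last joint's range is limited). The gripper opens to 85 mm and grips with 20 to 120 N. Pads are 22 mm wide; open, the fingers measure 114 mm over their backs; the gripper's body (76 mm by 85 mm) begins 54 mm behind the grasp point. The pads swing forward as they close: fully open they stand 13 mm farther back than shut.
Start: joints at [1.216, 0.087, 1.371, -0, 1.684, -0.103], TCP at [0.137, 0.533, 0.239] pointing down, gripper open.
Joint ranges: [-3.1, 3.1], [-0.76, 2.03], [0.27, 2.55], [-1.08, 4.22], [0.17, 2.65], [-2.57, 2.57]. Speed limits (rad/s): [2.79, 2.79, 3.14, 3.14, 3.14, 3.14].

INTERFACE

Orientations are given as [roll, pitch, yaw] about the fixed x, y, z axes, in that order (R = Rz(yaw) Ry(pitch) Rx(roll)).
In Python, from station import r gives the robot as it stands.
- The arm moves only by the tool apply_moves, never from a script. Its argument "plan" is text: rows parted by semicolons, each of 6 numbers parted by spaces: the shift along the world's x, y, z as a fraction of full scale, then the turn, a rotation vector about the world's x, y, z as a fraction of full scale. A call has 1 to 20 rows; each row is the pose to reach, as a shift and turn from the pose commanded when the call began, turning the shorter way round; what a row does not reach only later rows make up. Full scale, the value 1, is 100 mm for a shift and 360 degrees for a turn. A row lasts 1/12 s, in which the tool goes at most 41.7 mm and 7.16 degrees, less where a joint would pass 70% of its speed; a pose out of reach is approached as far as the arm can. A call with a number of a shift or a turn outside -1 to 1 is refused whole. A call with a gripper value outside its range is refused whole. "grip" is the closure, from 0 (fully open) to 1 (shut), set as the call begins (left out, the last holds). The fingers move at their own pace and stop on an object; "force" is the grip in N (left out, the last holds). Time passes only in rows, so rows that repeat a pose let the fingers close. It gives the time, the measured TCP pose, the force, the opening and the grip force at its end, in the units of the state.
- r.state(): the state, without advancing time (a new reading comes with each control period).
- r.capture(name): name is "scene" or "top"; returns a dict with "frame" (480x640x3 uint8, red, green, blue), "mtx" (3x3 intrinsics, pixels), "R" (3x3) and "t" (3): a world point X has camera coordinates R X + t. Camera axes: x right, y down, z forward; pixel columns grow to the right and rows downward; lengths in m; the calibration is good to about 2 mm. A picture is of the moment at which its call begins. There is no depth.
- r.close_job(): hands the job in; it is judged then, once.
The state is a dict: "time_s": time; "joint_pos": joint angles; "joint_velocities": joint speeds; "joint_torque": joint torques, N m; "tcp_pos": TCP position; "tool_rot": TCP orientation; "force": force on the tool from outside, world axes, zero at the start; "wrist_torque": the same for the moment, N m; "gripper_width": finger opening in m; "grasp_force": force on a finger pad.
Only numpy, scipy, OpenCV 4.12 (cv2) and the standard library are available. Lean on these libraries where they do the work, as an engineer would, in place of code of your own. Each camera call takes 0.05 s, during which the arm holds its last target. There are 200 camera calls.

## Working session

There is one attempt and no reset: what is moved stays moved. The work goes in short steps, Python scripts to look and compute and a tool call to move; the robot and the scene stay as the last step left them, time stands still between calls to the robot, and variables do not carry over. Pictures are saved under pics/ and viewed, at most 10 in all, crops included, and the job is handed in when it is done.

Besides the shell and the picture viewer there is one more tool, called after "Emit:" as a command line: name --argument value ..., lists and objects as JSON in quotes. apply_moves: Moves the arm, as the interface text tells. Its arguments: {"type":"object","properties":{"plan":{"type":"string"},"grip":{"type":"number"},"force":{"type":"number"}},"required":["plan"]}

```bash
mkdir -p pics; cat > h.py <<'E'
import numpy as np,cv2
from station import r
def snap(n,save):
    c=r.capture(n); cv2.imwrite(f'pics/{save}.png',c['frame'][:,:,::-1]); np.savez(f'pics/{save}.npz',**c); return c
def ray(c,u,v,z):
    K,R,t=c['mtx'],c['R'],c['t']; d=R.T@np.linalg.solve(K,[u,v,1.]); o=-R.T@t
    return o+d*(z-o[2])/d[2]
def proj(c,X):
    p=c['mtx']@(c['R']@np.array(X,float)+c['t']); return p[:2]/p[2]
E
python3 - <<'E'
from h import *
for n in('top','scene'):
    c=snap(n,n+'0'); print(n,(-c['R'].T@c['t']).round(3),c['mtx'].round(1).tolist())
print(r.state())
E
```

```text
top [ 0.379 -0.009  1.149] [[479.9, 0.0, 305.8], [0.0, 479.9, 238.9], [0.0, 0.0, 1.0]]
scene [ 1.384 -0.446  0.934] [[540.2, 0.0, 322.2], [0.0, 540.2, 239.3], [0.0, 0.0, 1.0]]
{'time_s': 0.1, 'joint_pos': array([ 1.21589679e+00,  8.79074635e-02,  1.37210921e+00, -1.46856856e-05,
        1.68362259e+00, -1.03101827e-01]), 'joint_velocities': array([ 4.22701130e-04, -1.74140972e-03, -2.21359861e-03,  1.36294094e-04,
        9.31043845e-06,  1.50885484e-04]), 'joint_torque': array([ 2.42570182e-03, -3.53013682e+01, -3.14219356e+01, -1.56535207e-04,
        7.92999024e-03,  1.84285960e-05]), 'tcp_pos': array([0.13688698, 0.53224113, 0.23823867]), 'tool_rot': array([-3.13955541e+00, -1.96117427e-04,  2.88979311e+00]), 'force': array([-0.80318438,  0.05889797,  0.21507647]), 'wrist_torque': array([-0.02095497, -0.01012997, -0.03280957]), 'grasp_force': 0.0, 'gripper_width': 0.08517525013572745}
```

View pics/top0.png

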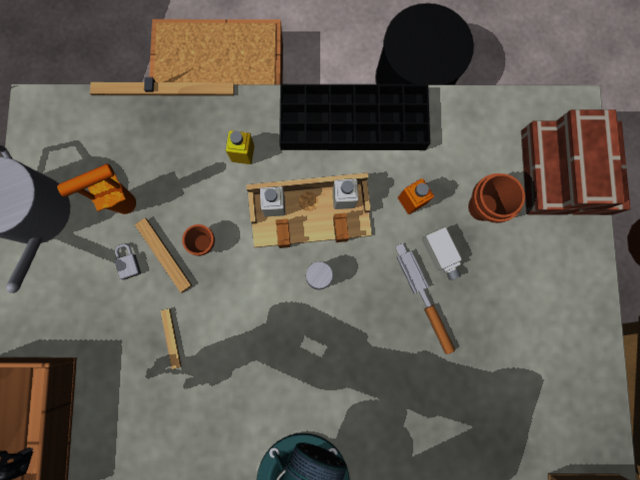

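View pics/scene0.png

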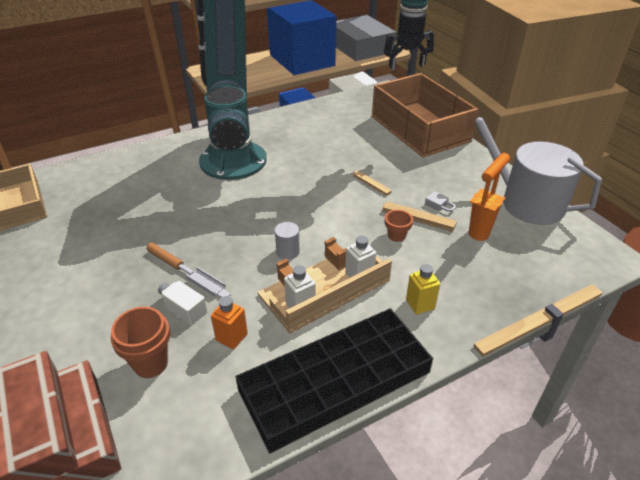

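```bash
python3 - <<'E'
import cv2,numpy as np
a=cv2.imread('pics/top0.png')
s=lambda x,y,w,h,k:cv2.resize(a[y:y+h,x:x+w],None,fx=k,fy=k,interpolation=cv2.INTER_CUBIC)
cv2.imwrite('pics/rackA.png',s(235,160,160,110,5))
cv2.imwrite('pics/bb.png',np.hstack([s(385,215,100,130,4),s(115,205,100,130,4)]))
E
```

```text
(no output)
```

View pics/rackA.png

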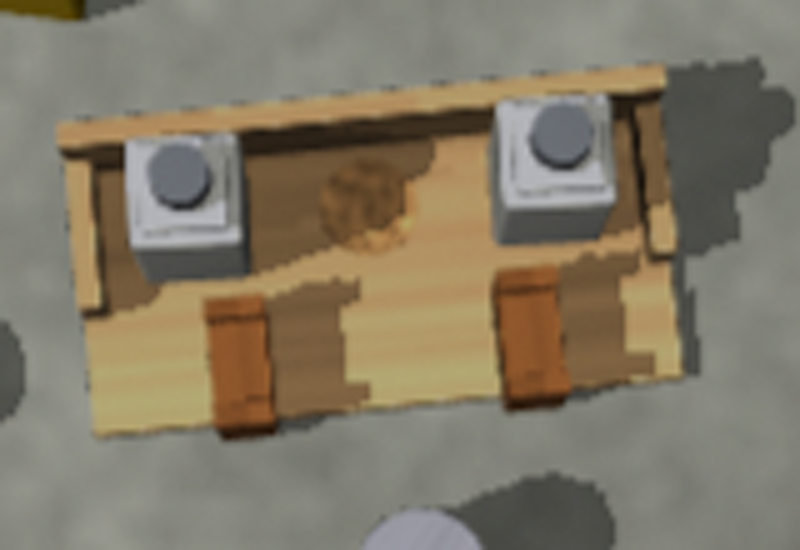

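View pics/bb.png

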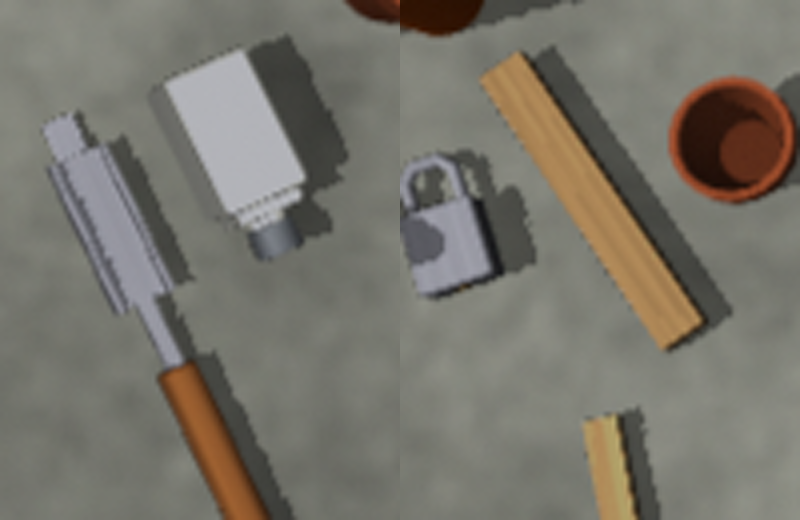

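```bash
cat > m.py <<'E'
from h import *
c=dict(np.load('pics/top0.npz'))
def P(x,y,k,ox,oy,z): return ray(c,ox+(x+.5)/k-.5,oy+(y+.5)/k-.5,z)[:2]
from scipy.optimize import least_squares
def fit(mod,obs):
    m=np.array(mod)/1000;o=np.array(obs)
    f=lambda p:((m@np.array([[np.cos(p[2]),np.sin(p[2])],[-np.sin(p[2]),np.cos(p[2])]]))+p[:2]-o).ravel()
    s=min((least_squares(f,[*o.mean(0),a]) for a in(0,2,-2)),key=lambda s:s.cost); return s.x.round(4),(s.fun*1000).round(1)
R=lambda x,y,z:P(x,y,5,235,160,z)
print('rack',fit([(45,142),(45,-142),(-95,142),(-95,-142)],[R(58,125,.067),R(664,66,.067),R(95,436,.012),R(683,377,.012)]))
print('pad',R(366,206,.013),'caps',R(180,177,.13),R(562,135,.13))
B=lambda x,y,z:P(x,y,4,385,215,z)
print('bottle(origin60,z axis ->+x)',fit([(-60,-26),(-60,26),(26,26),(26,-26)],[B(165,84,.052),B(243,49,.052),B(305,182,.052),B(225,215,.052)][::1]), fit([(-60,-26),(-60,26),(26,26),(26,-26)],[B(243,49,.052),B(165,84,.052),B(225,215,.052),B(305,182,.052)]))
print('cap',B(278,238,.026),'trowel right edge',B(105,145,.02),B(173,290,.01),'handle',B(195,365,.02))
A=lambda x,y,z:P(x,y,4,115,205,z)
print('bar',fit([(100,15),(100,-15),(-100,-15),(-100,15)],[A(80,78,.018),A(122,50,.018),A(302,321,.018),A(265,350,.018)]))
print('padlock',A(95,245,.024),'potrim',A(270,140,.06))
print('tin',ray(c,319,275,.075))
E
python3 m.py
```

```text
rack (array([ 0.6367, -0.0107,  0.1032]), array([ 0.6,  0.8,  0.7, -0.3, -0.5,  0.3, -0.8, -0.8]))
pad [ 0.64078856 -0.00867   ] caps [0.62642716 0.07228125] [ 0.64575611 -0.09411629]
bottle(origin60,z axis ->+x) (array([ 0.5068, -0.3274,  3.5422]), array([ 1.6,  1.7,  1.2, -0.4, -0.8, -1.4, -1.9,  0. ])) (array([ 0.5068, -0.3273,  3.5345]), array([-18.8,  47.3,  21.8, -46.5,  18. , -47.7, -21. ,  46.9]))
cap [ 0.46361384 -0.35129534] trowel right edge [ 0.51871572 -0.25312423] [ 0.43387084 -0.2929889 ] handle [ 0.38996212 -0.30184683]
bar (array([0.5088, 0.3359, 0.6239]), array([ 0.1,  0.3,  0.5,  0.3, -0.1, -1.9, -0.6,  1.4]))
padlock [0.48023471 0.38945707] potrim [0.53778305 0.2794812 ]
tin [ 0.45674637 -0.0343786   0.075     ]
```

Emit:
apply_moves --plan "0.4 -1 0 0 0 0;0.4 -1 0 0 0 0;0.4 -1 0 0 0 0;0.4 -1 0 0 0 0" --grip 0.2

```text
time_s: 0.43
tcp_pos: [0.1781, 0.4292, 0.2391]
tool_rot: [-3.14, 0.001, 2.886]
force: [-1.1, 0.0, 0.6]
gripper_width: 0.0684
grasp_force: 0.0
```

```bash
python3 -c "
from station import r
s=r.state()
print(s['joint_pos'].round(4),s['tcp_pos'].round(4),s['tool_rot'].round(4),s['gripper_width'])"
```

```text
[ 1.0566 -0.1029  1.56   -0.0018  1.6861 -0.259 ] [0.1781 0.4292 0.2391] [-3.1396e+00  1.3000e-03  2.8862e+00] 0.06837030393167827
```

Emit:
apply_moves --plan "0.4 -1 0 0 0 0;0.4 -1 0 0 0 0;0.4 -1 0 0 0 0;0.4 -1 0 0 0 0"

```text
time_s: 0.77
tcp_pos: [0.218, 0.33, 0.2393]
tool_rot: [-3.141, 0.001, 2.885]
force: [-0.6, 0.7, 0.2]
gripper_width: 0.0684
grasp_force: 0.0
```

Emit:
apply_moves --plan "0.4 -1 0 0 0 0;0.4 -1 0 0 0 0;0.4 -1 0 0 0 0;0.4 -1 0 0 0 0"

```text
time_s: 1.1
tcp_pos: [0.2582, 0.2305, 0.2393]
tool_rot: [-3.141, 0.001, 2.885]
force: [-0.3, 1.6, 0.6]
gripper_width: 0.0682
grasp_force: 0.0
```

Emit:
apply_moves --plan "0.3 -1 0.3 0 -0.06 0;0.3 -1 0.3 0 -0.06 0;0.3 -1 0.3 0 -0.06 0;0.3 -1 0.3 0 -0.06 0"

```text
time_s: 1.43
tcp_pos: [0.286, 0.131, 0.2718]
tool_rot: [3.038, 0.374, 2.867]
force: [-0.4, 0.7, 0.1]
gripper_width: 0.0682
grasp_force: 0.0
```

```bash
python3 -c "
from station import r
s=r.state()
print(s['joint_pos'].round(4),s['tcp_pos'].round(4),s['tool_rot'].round(4),s['gripper_width'],s['time_s'])"
```

```text
[ 0.3946 -0.732   1.9493 -0.1445  1.5634 -0.9469] [0.286  0.131  0.2718] [3.0376 0.3741 2.8673] 0.06822545790684376 1.4333
```

```bash
cat > kin.py <<'E'
import numpy as np
from scipy.spatial.transform import Rotation as Ro
from scipy.optimize import least_squares
e=lambda a,q:Ro.from_euler(a,q)
ez=np.array([0,0,1.])
def fk(q,p):
    b=e('z',q[0]);u=b*e('y',q[1]);f=u*e('y',q[2]);w=f*e('z',p[6]*q[3])*e('y',q[4]);t=w*e('z',q[5]+np.pi/2)
    return b.apply([p[0],0,p[1]])+u.apply([0,0,p[2]])+f.apply([p[3],0,p[4]])+t.apply([0,0,p[5]]),t
D=[([1.21589679e+00,8.79074635e-02,1.37210921e+00,-1.46856856e-05,1.68362259e+00,-1.03101827e-01],[.13688698,.53224113,.23823867],[-3.13955541,-1.96e-4,2.88979311]),
([1.0566,-.1029,1.56,-.0018,1.6861,-.259],[.1781,.4292,.2391],[-3.1396,.0013,2.8862]),
([.3946,-.732,1.9493,-.1445,1.5634,-.9469],[.286,.131,.2718],[3.0376,.3741,2.8673])]
def fit(extra=[]):
    best=None
    for s in(1,-1):
        f=lambda x:np.concatenate([fk(q,[*x,s])[0]-P for q,P,_ in D+extra]+[.003*(np.array(x)-[0,.3,.35,0,.35,.25])])
        o=least_squares(f,[0,.3,.35,0,.35,.25]); re=[ (fk(q,[*o.x,s])[1].inv()*Ro.from_euler('xyz',rr)).magnitude() for q,_,rr in D+extra]
        if best is None or re[-1]<best[1][-1]: best=([*o.x,s],re,o.fun)
    return best
def ik(p,R,par,q0=None):
    lo=np.array([-3.1,-.76,.27,-1.08,.17,-2.57])+.03;hi=np.array([3.1,2.03,2.55,4.22,2.65,2.57])-.03
    f=lambda q:np.concatenate([10*(fk(q,par)[0]-p),(fk(q,par)[1].inv()*R).as_rotvec()])
    sol=[]
    for k in range(25):
        s=least_squares(f,np.clip(q0,lo,hi) if k==0 and q0 is not None else np.random.default_rng(k).uniform(lo,hi),bounds=(lo,hi))
        if s.cost<1e-6 and not any(np.allclose(s.x,t,atol=.02) for t in sol): sol.append(s.x)
    return [s.round(2) for s in sol]
def toolR(h,tilt,flip=0): # heading, tilt from down, y axis
    z=np.array([np.cos(h)*np.sin(tilt),np.sin(h)*np.sin(tilt),-np.cos(tilt)]);y=np.array([-np.sin(h),np.cos(h),0])*(-1 if flip else 1)
    return Ro.from_matrix(np.c_[np.cross(y,z),y,z])
E
python3 - <<'E'
from kin import *
par,re,fun=fit(); print(np.round(par,4),np.round(re,4),abs(fun[:9]).max())
q=D[-1][0]
for z in(.04,.15):
  for fl in(0,1):
    for t in(.6,.785,1):
      print('pick',z,fl,t,ik(np.array([.507,-.3275,z]),toolR(.4,t,fl),par))
for fl in(0,1):
  for t in (.6,.785,1): print('place',fl,t,ik(np.array([.637,-.0107,.09]),toolR(.103,t,fl),par))
E
```

```text
[-0.0576  0.3598  0.4566  0.7153  0.4878 -0.0805  1.    ] [0.     0.     0.0001] 0.05303112461623802
pick 0.04 0 0.6 []
pick 0.04 0 0.785 []
pick 0.04 0 1 []
pick 0.04 1 0.6 [array([-0.51,  0.62,  1.04,  0.51,  1.14,  0.52])]
pick 0.04 1 0.785 [array([-0.5 ,  0.61,  1.03,  0.69,  1.06,  0.46])]
pick 0.04 1 1 [array([-0.49,  0.59,  1.03,  0.91,  0.97,  0.36])]
pick 0.15 0 0.6 []
pick 0.15 0 0.785 []
pick 0.15 0 1 []
pick 0.15 1 0.6 [array([-0.51,  0.39,  1.14,  0.49,  1.25,  0.58])]
pick 0.15 1 0.785 [array([-0.5 ,  0.39,  1.13,  0.65,  1.16,  0.55])]
pick 0.15 1 1 [array([-0.49,  0.37,  1.13,  0.85,  1.06,  0.48])]
place 0 0.6 [array([-0.01,  0.59,  0.98,  0.08,  0.97, -1.71])]
place 0 0.785 [array([-0.01,  0.58,  0.97,  0.11,  0.81, -1.72])]
place 0 1 [array([-0.01,  0.57,  0.96,  0.16,  0.62, -1.76])]
place 1 0.6 [array([-0.01,  0.59,  0.98,  0.08,  0.97,  1.44])]
place 1 0.785 [array([-0.01,  0.58,  0.97,  0.11,  0.81,  1.42])]
place 1 1 [array([-0.01,  0.57,  0.96,  0.16,  0.62,  1.38])]
```

```bash
cat > kin2.py <<'E'
from kin import *
import kin
# p: a1,d1,L2,ax,L3,d6,ly, lw(lateral offset after q4)
def fk(q,p):
    b=e('z',q[0]);u=b*e('y',q[1]);f=u*e('y',q[2]);v=f*e('z',q[3]);w=v*e('y',q[4]);t=w*e('z',q[5]+np.pi/2)
    return b.apply([p[0],p[6],p[1]])+u.apply([0,0,p[2]])+f.apply([p[3],0,p[4]])+v.apply([0,p[7],0])+t.apply([0,0,p[5]]),t
kin.fk=fk
def fit(extra=[],w=.003):
    x0=np.array([0,.2,.45,0,.5,.4,.05,0])
    o=least_squares(lambda x:np.concatenate([fk(q,x)[0]-P for q,P,_ in D+extra]+[w*(x-x0)]),x0)
    return o.x,o.fun[:-8]
E
python3 - <<'E'
from kin2 import *
par,fun=fit(); print(np.round(par,4),(fun*1000).round(1))
for z in(.04,.15):
  for fl in(0,1):
    for t in(.6,.785,1):
      print('pick',z,fl,t,ik(np.array([.507,-.3275,z]),toolR(.4,t,fl),par))
for fl in(0,1):
  for t in (.6,.785,1): print('place',fl,t,ik(np.array([.637,-.0107,.09]),toolR(.103,t,fl),par))
E
```

```text
[ 0.0017  0.1535  0.4493  0.1013  0.498   0.3171  0.0595 -0.0029] [-0. -0.  0. -0.  0. -0.  0. -0. -0.]
pick 0.04 0 0.6 []
pick 0.04 0 0.785 []
pick 0.04 0 1 []
pick 0.04 1 0.6 [array([-0.97,  0.23,  1.74,  0.66,  1.13, -0.08])]
pick 0.04 1 0.785 [array([-1.06,  0.26,  1.8 ,  0.87,  1.16, -0.29])]
pick 0.04 1 1 [array([-1.14,  0.33,  1.84,  1.1 ,  1.24, -0.51])]
pick 0.15 0 0.6 []
pick 0.15 0 0.785 []
pick 0.15 0 1 []
pick 0.15 1 0.6 [array([-0.97,  0.11,  1.64,  0.61,  1.31,  0.07])]
pick 0.15 1 0.785 [array([-1.06,  0.11,  1.71,  0.81,  1.31, -0.1 ])]
pick 0.15 1 1 [array([-1.14,  0.16,  1.78,  1.04,  1.35, -0.3 ])]
place 0 0.6 [array([-0.19,  0.03,  1.86,  0.26,  0.69, -2.01])]
place 0 0.785 [array([-0.22, -0.02,  1.99,  0.52,  0.47, -2.27])]
place 0 1 []
place 1 0.6 [array([-0.19,  0.03,  1.86,  0.26,  0.69,  1.13])]
place 1 0.785 [array([-0.22, -0.02,  1.99,  0.52,  0.47,  0.87])]
place 1 1 [array([-0.26, -0.02,  2.12,  1.34,  0.31,  0.04])]
```

```bash
cat > plan.py <<'E'
from kin2 import *
from station import r
def now(): s=r.state(); return s['joint_pos'],s['tcp_pos'],Ro.from_euler('xyz',s['tool_rot'])
par,_=fit()
def joint_plan(p,R,n,show=True):
    q0,p0,R0=now(); S=ik(np.array(p),R,par,q0); q1=min(S,key=lambda s:abs(s-q0).max()); print('q0',q0.round(2),'q1',q1)
    off=np.array(p)-fk(q1,par)[0]; pp,RR=p0,R0
    for k in range(1,n+1):
        a=k/n
        P,T=fk(q0+(q1-q0)*a,par)
        if k==1:off0=p0-fk(q0,par)[0]
        P=P+off0*(1-a)+off*a
        if k==n:P,T=np.array(p),R
        print(k,'to',P.round(3),'shift',((P-pp)*10).round(3),'turn',((T*RR.inv()).as_rotvec()/2/np.pi).round(4)); pp,RR=P,T
def step(p,R):
    q0,p0,R0=now(); print('shift',((np.array(p)-p0)*10).round(3),'turn',((R*R0.inv()).as_rotvec()/2/np.pi).round(4))
E
python3 - <<'E'
from plan import *
joint_plan([.518,-.323,.15],toolR(.4,.85,1),7)
E
```

```text
q0 [ 0.39 -0.73  1.95 -0.14  1.56 -0.95] q1 [-1.06  0.13  1.73  0.89  1.3  -0.15]
1 to [0.331 0.121 0.251] shift [ 0.449 -0.1   -0.21 ] turn [ 0.025   0.0151 -0.0426]
2 to [0.381 0.096 0.231] shift [ 0.496 -0.252 -0.194] turn [ 0.0272  0.0123 -0.0458]
3 to [0.431 0.052 0.214] shift [ 0.506 -0.435 -0.175] turn [ 0.029   0.0093 -0.0486]
4 to [ 0.478 -0.012  0.198] shift [ 0.463 -0.641 -0.16 ] turn [ 0.0303  0.006  -0.051 ]
5 to [ 0.513 -0.097  0.183] shift [ 0.352 -0.855 -0.152] turn [ 0.0314  0.0025 -0.053 ]
6 to [ 0.529 -0.202  0.167] shift [ 0.162 -1.053 -0.155] turn [ 0.0322 -0.0013 -0.0545]
7 to [ 0.518 -0.323  0.15 ] shift [-0.109 -1.205 -0.172] turn [ 0.0322 -0.0052 -0.0555]
```

Emit:
apply_moves --plan "0.45 -0.1 0 0.025 0.015 -0.043;0.45 -0.1 0 0.025 0.015 -0.043;0.45 -0.1 0 0.025 0.015 -0.043;0.45 -0.1 0 0.025 0.015 -0.043"

```text
time_s: 1.77
tcp_pos: [0.333, 0.1234, 0.2689]
tool_rot: [2.934, 0.211, 2.568]
force: [0.4, 0.3, -0.0]
gripper_width: 0.0679
grasp_force: 0.0
```

Emit:
apply_moves --plan "0.5 -0.25 0 0.027 0.012 -0.046;0.5 -0.25 0 0.027 0.012 -0.046;0.5 -0.25 0 0.027 0.012 -0.046;0.5 -0.25 0 0.027 0.012 -0.046"

```text
time_s: 2.1
tcp_pos: [0.3828, 0.0979, 0.2684]
tool_rot: [2.858, 0.044, 2.269]
force: [0.1, -0.2, 0.6]
gripper_width: 0.068
grasp_force: 0.0
```

Emit:
apply_moves --plan "0.4 -0.6 0 0.029 0.009 -0.049;0.4 -0.6 0 0.029 0.009 -0.049;0.4 -0.6 0 0.029 0.009 -0.049;0.4 -0.6 0 0.029 0.009 -0.049"

```text
time_s: 2.43
tcp_pos: [0.4222, 0.0374, 0.2683]
tool_rot: [2.812, -0.139, 1.962]
force: [0.4, 0.4, 0.1]
gripper_width: 0.0683
grasp_force: 0.0
```

Emit:
apply_moves --plan "0.3 -0.8 0 0.03 0.006 -0.051;0.3 -0.8 0 0.03 0.006 -0.051;0.3 -0.8 0 0.03 0.006 -0.051;0.3 -0.8 0 0.03 0.006 -0.051"

```text
time_s: 2.77
tcp_pos: [0.4519, -0.0427, 0.2681]
tool_rot: [2.806, -0.33, 1.643]
force: [-0.6, -0.4, -0.7]
gripper_width: 0.068
grasp_force: 0.0
```

Emit:
apply_moves --plan "0.2 -0.9 0 0.031 0.002 -0.053;0.2 -0.9 0 0.031 0.002 -0.053;0.2 -0.9 0 0.031 0.002 -0.053;0.2 -0.9 0 0.031 0.002 -0.053"

```text
time_s: 3.1
tcp_pos: [0.4718, -0.1324, 0.2682]
tool_rot: [2.84, -0.52, 1.295]
force: [-0.6, -0.6, -0.2]
gripper_width: 0.0679
grasp_force: 0.0
```

Emit:
apply_moves --plan "0.2 -0.9 -0.4 0.032 -0.001 -0.054;0.2 -0.9 -0.4 0.032 -0.001 -0.054;0.2 -0.9 -0.4 0.032 -0.001 -0.054;0.2 -0.9 -0.4 0.032 -0.001 -0.054"

```text
time_s: 3.43
tcp_pos: [0.4915, -0.2214, 0.2262]
tool_rot: [2.949, -0.701, 0.892]
force: [-0.6, 0.6, -0.2]
gripper_width: 0.0681
grasp_force: 0.0
```

```bash
python3 - <<'E'
from plan import *
print(now()[0].round(3),now()[1].round(3),r.state()['time_s']); step([.518,-.323,.15],toolR(.4,.85,1))
q,p,R=now(); print(p-fk(q,par)[0],(R.inv()*fk(q,par)[1]).magnitude())
E
```

```text
[-0.939 -0.065  1.709  0.725  1.495 -0.246] [ 0.492 -0.221  0.226] 3.4333
shift [ 0.265 -1.016 -0.762] turn [ 0.0318 -0.0057 -0.0566]
[-0.00058848 -0.00081147  0.0015079 ] 8.092368808576819e-16
```

Emit:
apply_moves --plan "0.26 -1 -0.4 0.032 -0.006 -0.057;0.26 -1 -0.4 0.032 -0.006 -0.057;0.26 -1 -0.4 0.032 -0.006 -0.057;0.26 -1 -0.4 0.032 -0.006 -0.057;0.26 -1 -0.4 0.032 -0.006 -0.057;0.26 -1 -0.4 0.032 -0.006 -0.057"

```text
time_s: 3.93
tcp_pos: [0.5189, -0.3195, 0.1909]
tool_rot: [3.131, -0.853, 0.41]
force: [0.7, -0.1, 0.1]
gripper_width: 0.0685
grasp_force: 0.0
```

```bash
python3 - <<'E'
from plan import *
from h import snap
import cv2
print(now()[0].round(3),now()[1].round(4),r.state()['time_s']); step([.518,-.323,.023],toolR(.4,.85,1))
c=snap('top','t1'); d=snap('scene','s1')
a=c['frame'][190:330,370:510,::-1]; b=d['frame'][200:340,100:270,::-1]
k=lambda x:cv2.resize(x,(400,400 if x is a else 330))
import numpy as np
o=np.zeros((400,800,3),np.uint8);o[:,:400]=k(a);o[:330,400:]=k(b);cv2.imwrite('pics/pre.png',o)
E
```

```text
[-1.054  0.082  1.695  0.874  1.346 -0.088] [ 0.5189 -0.3195  0.1909] 3.9333
shift [-0.009 -0.035 -1.679] turn [ 0.0009  0.0008 -0.0003]
```

View pics/pre.png

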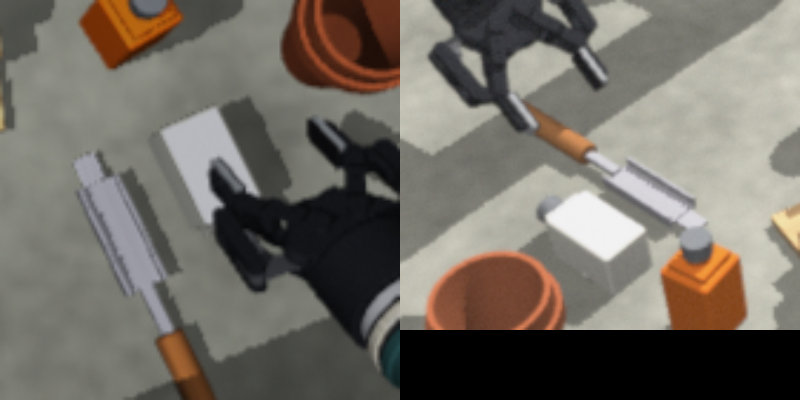

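Emit:
apply_moves --plan "-0.01 -0.035 -0.4 0.001 0.001 0;-0.01 -0.035 -0.8 0.001 0.001 0;-0.01 -0.035 -0.95 0.001 0.001 0;-0.01 -0.035 -0.95 0.001 0.001 0"

```text
time_s: 4.37
tcp_pos: [0.516, -0.3223, 0.0904]
tool_rot: [-3.124, -0.847, 0.385]
force: [0.1, 0.3, 0.1]
gripper_width: 0.0685
grasp_force: 0.0
```

Emit:
apply_moves --plan "0 0 -0.2 0 0 0;0 0 -0.4 0 0 0;0 0 -0.6 0 0 0;0 0 -0.73 0 0 0;0 0 -0.73 0 0 0;0 0 -0.73 0 0 0"

```text
time_s: 4.87
tcp_pos: [0.5178, -0.3259, 0.0227]
tool_rot: [-3.136, -0.85, 0.391]
force: [0.2, -0.1, 0.8]
gripper_width: 0.0683
grasp_force: 0.0
```

```bash
python3 - <<'E'
from plan import *
print(r.state()['time_s'],r.state()['force']); step([.518,-.323,.023],toolR(.4,.85,1))
E
```

```text
4.8667 [ 0.19260916 -0.10657887  0.77280065]
shift [0.002 0.029 0.003] turn [-0.0006 -0.0002  0.0007]
```

Emit:
apply_moves --plan "0 0.03 0 0 0 0;0 0.03 0 0 0 0;0 0.03 0 0 0 0"

```text
time_s: 5.12
tcp_pos: [0.5176, -0.3233, 0.023]
tool_rot: [-3.138, -0.85, 0.392]
force: [0.2, 0.1, 0.1]
gripper_width: 0.0684
grasp_force: 0.0
```

Emit:
apply_moves --plan "0 0 0 0 0 0;0 0 0 0 0 0;0 0 0 0 0 0;0 0 0 0 0 0;0 0 0 0 0 0;0 0 0 0 0 0;0 0 0 0 0 0;0 0 0 0 0 0" --grip 1 --force 60

```text
time_s: 5.78
tcp_pos: [0.5175, -0.3238, 0.0226]
tool_rot: [-3.137, -0.85, 0.39]
force: [-1.7, -1.2, 5.0]
gripper_width: 0.0513
grasp_force: 63.1
```

Emit:
apply_moves --plan "0 0 0.2 0 0 0;0 0 0.5 0 0 0;0 0 0.8 0 0 0;0 0 1 0 0 0;0 0 1 0 0 0"

```text
time_s: 6.2
tcp_pos: [0.518, -0.3243, 0.1253]
tool_rot: [3.138, -0.85, 0.397]
force: [-0.1, -1.1, -2.7]
gripper_width: 0.0514
grasp_force: 63.6
```

Emit:
apply_moves --plan "0 0 0.4 0 0 0;0 0 0.8 0 0 0;0 0 1 0 0 0;0 0 1 0 0 0"

```text
time_s: 6.53
tcp_pos: [0.518, -0.3241, 0.2253]
tool_rot: [3.138, -0.85, 0.398]
force: [0.8, -0.5, -1.8]
gripper_width: 0.0514
grasp_force: 64.2
```

```bash
python3 - <<'E'
from plan import *
from h import snap
import cv2
d=snap('scene','s2'); cv2.imwrite('pics/s2c.png',cv2.resize(d['frame'][100:340,60:380,::-1],(640,480)))
print(r.state()['time_s'],r.state()['gripper_width'])
joint_plan([.45,-.06,.3],toolR(.103,.7208,0),9)
E
```

```text
6.5833 0.051228553307004564
q0 [-1.06  0.06  1.65  0.86  1.39 -0.03] q1 [-0.55 -0.62  1.95  0.44  1.23 -2.25]
1 to [ 0.518 -0.288  0.233] shift [0.011 0.357 0.118] turn [-0.0381 -0.0091  0.0344]
2 to [ 0.516 -0.253  0.244] shift [-0.016  0.345  0.109] turn [-0.0374 -0.0092  0.0352]
3 to [ 0.512 -0.22   0.254] shift [-0.041  0.331  0.101] turn [-0.0368 -0.0091  0.0358]
4 to [ 0.506 -0.189  0.263] shift [-0.063  0.315  0.093] turn [-0.0364 -0.0089  0.0363]
5 to [ 0.498 -0.159  0.272] shift [-0.083  0.297  0.086] turn [-0.0362 -0.0086  0.0366]
6 to [ 0.488 -0.131  0.28 ] shift [-0.1    0.278  0.079] turn [-0.036  -0.0082  0.0367]
7 to [ 0.476 -0.105  0.287] shift [-0.115  0.258  0.073] turn [-0.0361 -0.0078  0.0366]
8 to [ 0.464 -0.082  0.294] shift [-0.127  0.237  0.067] turn [-0.0362 -0.0075  0.0363]
9 to [ 0.45 -0.06  0.3 ] shift [-0.136  0.216  0.062] turn [-0.0359 -0.0064  0.0356]
```

View pics/s2c.png

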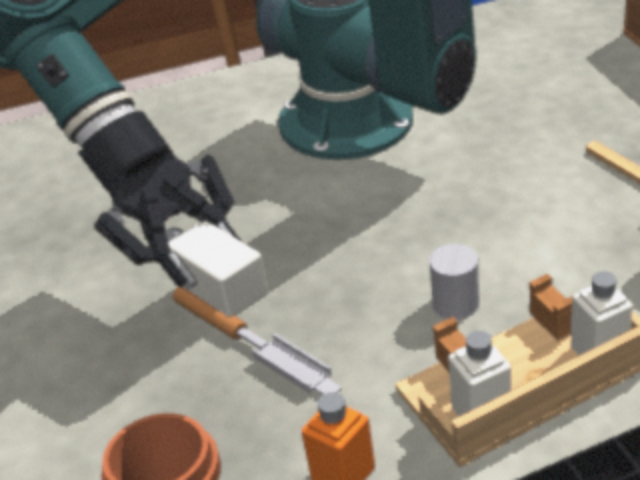

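Emit:
apply_moves --plan "0 0.35 0.12 -0.037 -0.009 0.035;0 0.35 0.12 -0.037 -0.009 0.035;0 0.35 0.12 -0.037 -0.009 0.035;-0.02 0.7 0.23 -0.074 -0.018 0.07;-0.02 0.7 0.23 -0.074 -0.018 0.07;-0.02 0.7 0.23 -0.074 -0.018 0.07;-0.05 1 0.33 -0.111 -0.027 0.106;-0.05 1 0.33 -0.111 -0.027 0.106;-0.05 1 0.33 -0.111 -0.027 0.106;-0.05 1 0.33 -0.111 -0.027 0.106"

```text
time_s: 7.42
tcp_pos: [0.5108, -0.2212, 0.2491]
tool_rot: [2.498, -0.38, 1.483]
force: [-0.1, -0.2, -3.7]
gripper_width: 0.0513
grasp_force: 65.3
```

Emit:
apply_moves --plan "-0.06 0.31 0.1 -0.036 -0.009 0.036;-0.06 0.31 0.1 -0.036 -0.009 0.036;-0.06 0.31 0.1 -0.036 -0.009 0.036;-0.15 0.61 0.18 -0.072 -0.018 0.073;-0.15 0.61 0.18 -0.072 -0.018 0.073;-0.15 0.61 0.18 -0.072 -0.018 0.073;-0.25 0.9 0.26 -0.109 -0.026 0.11;-0.25 0.9 0.26 -0.109 -0.026 0.11;-0.25 0.9 0.26 -0.109 -0.026 0.11;-0.25 0.9 0.26 -0.109 -0.026 0.11"

```text
time_s: 8.25
tcp_pos: [0.486, -0.1318, 0.2763]
tool_rot: [2.519, 0.306, 2.204]
force: [0.4, -0.3, -3.4]
gripper_width: 0.0518
grasp_force: 65.3
```

```bash
python3 - <<'E'
from plan import *
print(now()[0].round(3),now()[1].round(3),r.state()['time_s'],r.state()['gripper_width']); joint_plan([.45,-.06,.3],toolR(.103,.7208,0),3)
E
```

```text
[-0.717 -0.39   1.853  0.567  1.287 -1.501] [ 0.486 -0.132  0.276] 8.25 0.05179884972185918
q0 [-0.72 -0.39  1.85  0.57  1.29 -1.5 ] q1 [-0.55 -0.62  1.95  0.44  1.23 -2.25]
1 to [ 0.475 -0.106  0.285] shift [-0.108  0.258  0.085] turn [-0.0357 -0.0086  0.0372]
2 to [ 0.463 -0.082  0.293] shift [-0.121  0.239  0.079] turn [-0.036  -0.0082  0.0367]
3 to [ 0.45 -0.06  0.3 ] shift [-0.131  0.221  0.073] turn [-0.0358 -0.0071  0.036 ]
```

Emit:
apply_moves --plan "-0.11 0.26 0.08 -0.036 -0.009 0.037;-0.11 0.26 0.08 -0.036 -0.009 0.037;-0.11 0.26 0.08 -0.036 -0.009 0.037;-0.23 0.5 0.16 -0.072 -0.017 0.074;-0.23 0.5 0.16 -0.072 -0.017 0.074;-0.23 0.5 0.16 -0.072 -0.017 0.074;-0.36 0.72 0.24 -0.1076 -0.024 0.11;-0.36 0.72 0.24 -0.1076 -0.024 0.11;-0.36 0.72 0.24 -0.1076 -0.024 0.11;-0.36 0.72 0.24 -0.1076 -0.024 0.11"

```text
time_s: 9.08
tcp_pos: [0.4503, -0.0603, 0.3011]
tool_rot: [3.138, 0.725, -3.039]
force: [-0.1, 0.3, -3.4]
gripper_width: 0.0511
grasp_force: 65.5
```

```bash
python3 - <<'E'
from plan import *
print(now()[0].round(3),now()[1].round(3),r.state()['time_s'],r.state()['gripper_width']); joint_plan([.640,-.0103,.2],toolR(.103,.7208,0),3)
E
```

```text
[-0.555 -0.619  1.952  0.447  1.232 -2.253] [ 0.45  -0.06   0.301] 9.0833 0.051101954732056976
q0 [-0.55 -0.62  1.95  0.45  1.23 -2.25] q1 [-0.2  -0.12  1.81  0.29  0.77 -2.02]
1 to [ 0.514 -0.06   0.277] shift [ 0.632  0.007 -0.243] turn [ 0.0009  0.0009 -0.0018]
2 to [ 0.578 -0.043  0.243] shift [ 0.646  0.162 -0.339] turn [-0.0006  0.      0.0002]
3 to [ 0.64 -0.01  0.2 ] shift [ 0.619  0.331 -0.429] turn [-0.0008 -0.0002  0.0013]
```

Emit:
apply_moves --plan "0.3 0.08 0 0 0 0;0.6 0.16 -0.1 0 0 0;0.95 0.25 -0.2 0 0 0;0.95 0.25 -0.2 0 0 0"

```text
time_s: 9.42
tcp_pos: [0.5482, -0.0341, 0.2761]
tool_rot: [3.131, 0.718, -3.044]
force: [-1.5, 0.3, -5.9]
gripper_width: 0.0513
grasp_force: 65.5
```

Emit:
apply_moves --plan "0.3 0.08 -0.2 0 0 0;0.6 0.16 -0.4 0 0 0;0.95 0.25 -0.6 0 0 0;0.95 0.25 -0.8 0 0 0;0.95 0.25 -0.8 0 0 0;0.95 0.25 -0.8 0 0 0"

```text
time_s: 9.92
tcp_pos: [0.6394, -0.0107, 0.1988]
tool_rot: [3.138, 0.721, -3.04]
force: [0.6, 0.4, -3.4]
gripper_width: 0.0512
grasp_force: 65.6
```

```bash
python3 - <<'E'
from plan import *
from h import snap
import cv2
d=snap('scene','s3'); cv2.imwrite('pics/s3c.png',cv2.resize(d['frame'][160:340,220:440,::-1],(733,600)))
print(r.state()['time_s'],r.state()['gripper_width'],now()[1])
step([.640,-.0103,.2],toolR(.103,.7208,0))
E
```

```text
9.9667 0.05115467447427329 [ 0.64046016 -0.0111604   0.20257312]
shift [-0.005  0.009 -0.026] turn [-0.0002  0.001  -0.0001]
```

View pics/s3c.png

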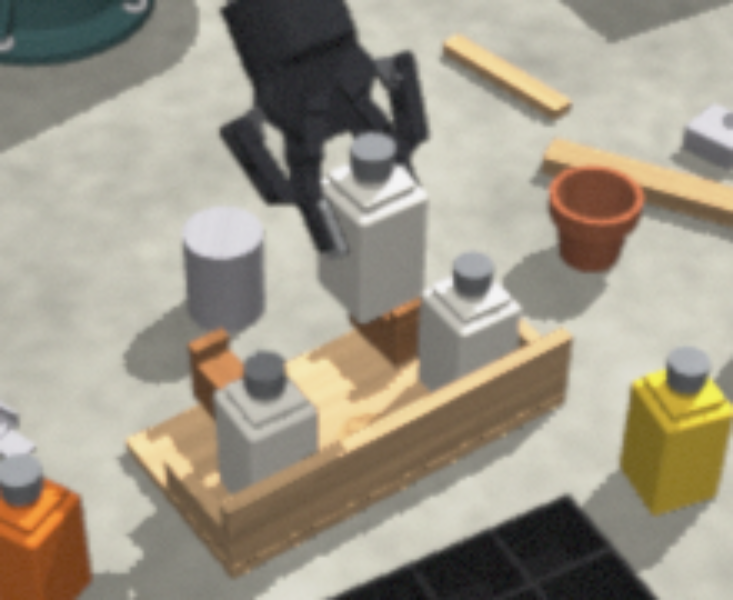

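```bash
python3 - <<'E'
from plan import *
from h import *
d=dict(np.load('pics/s3.npz'))
_,p,R=now()
im=cv2.resize(d['frame'][150:270,260:380,::-1],(600,600),interpolation=cv2.INTER_CUBIC)
for s in(-1,1):
  for dd in(0,20,37,54):
    for w,col in((26,(255,255,0)),(45,(0,255,0)),(58,(0,0,255)),(65,(255,0,255))):
      u=(proj(d,p+R.apply([0,s*w,-.0*1000-11-dd]*np.array([.001]*3)))-[260,150]+.5)*5
      cv2.circle(im,tuple(int(x) for x in u),3,col,-1)
h=np.array([np.cos(.103),np.sin(.103)]); b=p[:2]-.0033*h
cap=proj(d,[*b,p[2]-.048+.118]); print('pred cap',cap,'in crop',(cap-[220,160])*3.333)
cv2.imwrite('pics/ov.png',im)
E
```

```text
pred cap [331.47173998 200.63604751] in crop [371.53530935 135.43994637]
```

View pics/ov.png

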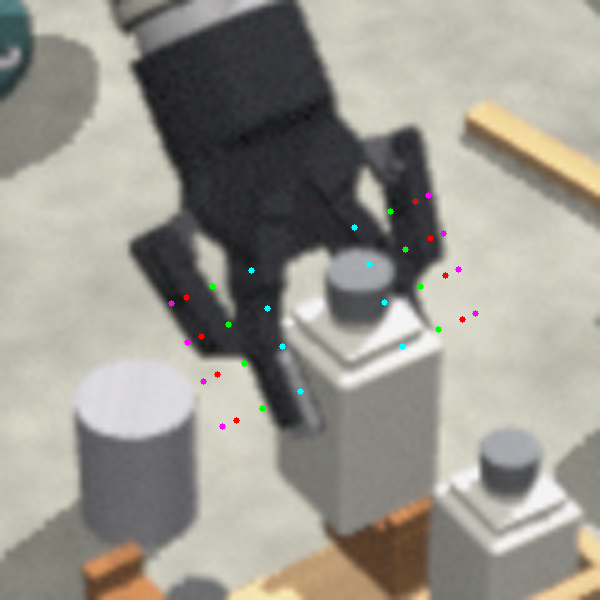

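Emit:
apply_moves --plan "-0.06 0 -0.25 0 0.001 0;-0.06 0 -0.5 0 0.001 0;-0.06 0 -0.75 0 0.001 0;-0.06 0 -0.95 0 0.001 0;-0.06 0 -0.95 0 0.001 0;-0.06 0 -0.95 0 0.001 0"

```text
time_s: 10.47
tcp_pos: [0.6349, -0.0114, 0.1105]
tool_rot: [-3.141, 0.725, -3.037]
force: [0.7, 0.3, -2.7]
gripper_width: 0.0515
grasp_force: 65.7
```

Emit:
apply_moves --plan "0 0 -0.1 0 0 0;0 0 -0.2 0 0 0;0 0 -0.3 0 0 0;0 0 -0.34 0 0 0;0 0 -0.34 0 0 0;0 0 -0.34 0 0 0;0 0 -0.34 0 0 0"

```text
time_s: 11.05
tcp_pos: [0.6355, -0.0109, 0.0758]
tool_rot: [-3.139, 0.725, -3.034]
force: [0.8, 0.5, -3.1]
gripper_width: 0.0514
grasp_force: 65.8
```

```bash
python3 - <<'E'
from plan import *
print(r.state()['time_s'],r.state()['gripper_width'],now()[1],r.state()['force'])
step([.6343,-.011,.062],toolR(.103,.7208,0))
E
```

```text
11.05 0.051397767366865736 [ 0.63545876 -0.01090361  0.07579055] [ 0.7743063   0.54120984 -3.11438922]
shift [-0.012 -0.001 -0.138] turn [ 0.0002  0.0006 -0.0004]
```

Emit:
apply_moves --plan "-0.01 0 -0.03 0 0 0;-0.01 0 -0.06 0 0 0;-0.01 0 -0.09 0 0 0;-0.01 0 -0.09 0 0 0;-0.01 0 -0.09 0 0 0"

```text
time_s: 11.47
tcp_pos: [0.6337, -0.0108, 0.0658]
tool_rot: [-3.14, 0.723, -3.035]
force: [0.7, 0.2, -3.6]
gripper_width: 0.0513
grasp_force: 65.8
```

Emit:
apply_moves --plan "0 0 -0.02 0 0 0;0 0 -0.03 0 0 0;0 0 -0.03 0 0 0;0 0 -0.03 0 0 0"

```text
time_s: 11.8
tcp_pos: [0.6341, -0.0108, 0.0634]
tool_rot: [-3.14, 0.724, -3.034]
force: [-0.1, 0.6, -3.4]
gripper_width: 0.0515
grasp_force: 66.1
```

Emit:
apply_moves --plan "0 0 -0.02 0 0 0;0 0 -0.02 0 0 0;0 0 -0.02 0 0 0"

```text
time_s: 12.05
tcp_pos: [0.6353, -0.011, 0.0634]
tool_rot: [-3.139, 0.728, -3.034]
force: [-0.8, 1.0, 3.1]
gripper_width: 0.0513
grasp_force: 66.5
```

Emit:
apply_moves --plan "0 0 -0.015 0 0 0;0 0 -0.015 0 0 0;0 0 -0.015 0 0 0"

```text
time_s: 12.3
tcp_pos: [0.6361, -0.011, 0.0634]
tool_rot: [-3.138, 0.73, -3.034]
force: [-4.7, 1.3, 8.8]
gripper_width: 0.0515
grasp_force: 67.5
```

Emit:
apply_moves --plan "0 0 0.02 0 0 0;0 0 0.02 0 0 0"

```text
time_s: 12.47
tcp_pos: [0.6349, -0.011, 0.0634]
tool_rot: [-3.139, 0.726, -3.034]
force: [-3.8, -0.1, 5.9]
gripper_width: 0.0514
grasp_force: 66.6
```

Emit:
apply_moves --plan "0 0 0 0 0 0;0 0 0 0 0 0;0 0 0 0 0 0;0 0 0 0 0 0" --grip 0.33

```text
time_s: 12.8
tcp_pos: [0.6339, -0.0109, 0.0613]
tool_rot: [-3.14, 0.723, -3.035]
force: [-0.1, 0.7, -0.6]
gripper_width: 0.0574
grasp_force: 0.0
```

```bash
python3 - <<'E'
from plan import *
from h import snap
import cv2
d=snap('scene','s4'); cv2.imwrite('pics/s4c.png',cv2.resize(d['frame'][200:340,250:410,::-1],(640,560)))
print(r.state()['time_s'],r.state()['gripper_width'],now()[1],r.state()['force'],r.state()['grasp_force'])
E
```

```text
12.85 0.05754750904346294 [ 0.63389316 -0.01088287  0.0614161 ] [ 0.26334539 -0.20091469 -0.08547079] 0.0
```

View pics/s4c.png

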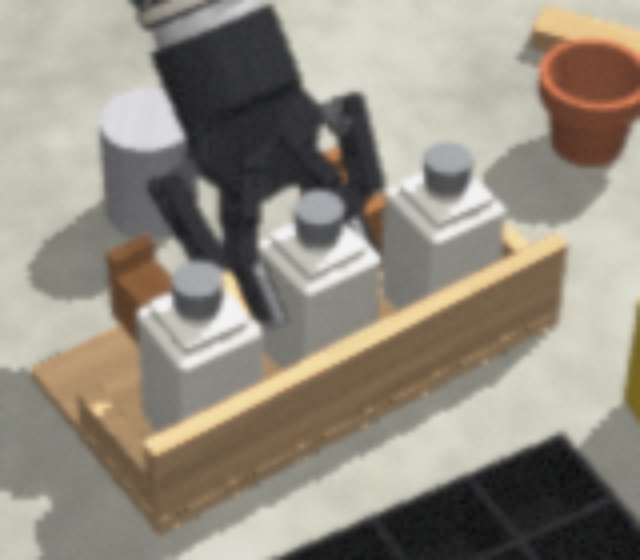

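Emit:
apply_moves --plan "-0.22 -0.023 0.25 0 0 0;-0.44 -0.045 0.5 0 0 0;-0.66 -0.07 0.75 0 0 0;-0.66 -0.07 0.75 0 0 0;-0.66 -0.07 0.75 0 0 0"

```text
time_s: 13.27
tcp_pos: [0.5686, -0.0184, 0.1396]
tool_rot: [-3.137, 0.729, -3.033]
force: [0.2, 0.1, -0.5]
gripper_width: 0.0572
grasp_force: 0.0
```

Emit:
apply_moves --plan "-0.22 0 0.3 0 0 0;-0.45 0 0.6 0 0 0;-0.6 0 0.8 0 0 0;-0.6 0 0.8 0 0 0"

```text
time_s: 13.6
tcp_pos: [0.5089, -0.0183, 0.2219]
tool_rot: [-3.136, 0.731, -3.032]
force: [0.8, -0.4, 1.5]
gripper_width: 0.0571
grasp_force: 0.0
```

```bash
python3 - <<'E'
from plan import *
from h import *
c=dict(np.load('pics/top0.npz'))
for n,u,v,z in(('hR',112,168,.21),('hL',62,190,.21),('tube',125,210,.0),('tubeL',108,205,0)): print(n,ray(c,u,v,z).round(3))
# bottle check top view
c=snap('top','t5'); s=r.state(); print(s['time_s'],s['tcp_pos'])
R=Ro.from_matrix(np.c_[np.cross([np.cos(-.947),np.sin(-.947),0],[0,0,-1.]),[np.cos(-.947),np.sin(-.947),0],[0,0,-1.]])
joint_plan([.541,.359,.2],R,6)
E
```

```text
hR [0.662 0.388 0.21 ]
hL [0.616 0.486 0.21 ]
tube [0.619 0.438 0.   ]
tubeL [0.632 0.481 0.   ]
13.65 [ 0.50878173 -0.01821097  0.21913642]
q0 [-0.32 -0.47  2.04  0.35  0.93 -2.11] q1 [0.5  0.32 1.18 0.   1.65 1.45]
1 to [0.532 0.039 0.225] shift [0.228 0.57  0.058] turn [ 0.0526  0.0284 -0.0469]
2 to [0.548 0.098 0.227] shift [0.168 0.594 0.018] turn [ 0.0391  0.0337 -0.0544]
3 to [0.559 0.16  0.225] shift [ 0.103  0.619 -0.019] turn [ 0.0248  0.0349 -0.061 ]
4 to [0.562 0.225 0.22 ] shift [ 0.03   0.644 -0.053] turn [ 0.0108  0.0321 -0.0662]
5 to [0.556 0.291 0.211] shift [-0.054  0.666 -0.084] turn [-0.0018  0.0255 -0.0702]
6 to [0.541 0.359 0.2  ] shift [-0.151  0.679 -0.112] turn [-0.0114  0.0149 -0.0723]
```

Emit:
apply_moves --plan "0.11 0.28 0.2 0.026 0.014 -0.023;0.11 0.28 0.2 0.026 0.014 -0.023;0.23 0.57 0.3 0.053 0.028 -0.047;0.23 0.57 0.3 0.053 0.028 -0.047;0.23 0.57 0.3 0.053 0.028 -0.047" --grip 0.49

```text
time_s: 14.07
tcp_pos: [0.5323, 0.0404, 0.2449]
tool_rot: [2.774, 0.493, 2.736]
force: [0.8, -1.0, -0.4]
gripper_width: 0.0433
grasp_force: 0.0
```

Emit:
apply_moves --plan "0.08 0.3 0 0.02 0.017 -0.027;0.08 0.3 0 0.02 0.017 -0.027;0.17 0.59 0 0.039 0.034 -0.054;0.17 0.59 0 0.039 0.034 -0.054;0.17 0.59 0 0.039 0.034 -0.054"

```text
time_s: 14.48
tcp_pos: [0.5486, 0.0986, 0.2438]
tool_rot: [2.69, 0.182, 2.365]
force: [0.3, -0.9, 0.9]
gripper_width: 0.0436
grasp_force: 0.0
```

Emit:
apply_moves --plan "0.05 0.3 0 0.012 0.018 -0.03;0.05 0.3 0 0.012 0.018 -0.03;0.05 0.62 0 0.025 0.035 -0.061;0.05 0.62 0 0.025 0.035 -0.061;0.05 0.62 0 0.025 0.035 -0.061"

```text
time_s: 14.9
tcp_pos: [0.5532, 0.1603, 0.2445]
tool_rot: [2.781, -0.067, 1.986]
force: [0.2, -0.1, 0.3]
gripper_width: 0.0436
grasp_force: 0.0
```

```bash
python3 - <<'E'
from plan import *
R=Ro.from_matrix(np.c_[np.cross([np.cos(-.947),np.sin(-.947),0],[0,0,-1.]),[np.cos(-.947),np.sin(-.947),0],[0,0,-1.]])
print(r.state()['time_s']);joint_plan([.541,.359,.2],R,3)
E
```

```text
14.9
q0 [ 0.09 -0.09  1.58  0.18  1.33 -0.33] q1 [0.5  0.32 1.18 0.   1.65 1.45]
1 to [0.558 0.224 0.233] shift [ 0.048  0.637 -0.113] turn [ 0.0104  0.0323 -0.0666]
2 to [0.554 0.291 0.218] shift [-0.036  0.666 -0.149] turn [-0.0021  0.0256 -0.0703]
3 to [0.541 0.359 0.2  ] shift [-0.134  0.684 -0.183] turn [-0.0117  0.0148 -0.0722]
```

Emit:
apply_moves --plan "0.02 0.32 0 0.005 0.016 -0.033;0.02 0.32 0 0.005 0.016 -0.033;0 0.64 0 0.01 0.032 -0.067;0 0.64 0 0.01 0.032 -0.067;0 0.64 0 0.01 0.032 -0.067"

```text
time_s: 15.32
tcp_pos: [0.5533, 0.224, 0.245]
tool_rot: [2.964, -0.164, 1.542]
force: [-0.1, -0.1, 0.4]
gripper_width: 0.0431
grasp_force: 0.0
```

Emit:
apply_moves --plan "0 0.33 -0.1 -0.001 0.013 -0.035;0 0.33 -0.1 -0.001 0.013 -0.035;0 0.66 -0.2 -0.002 0.026 -0.07;0 0.66 -0.2 -0.002 0.026 -0.07;0 0.66 -0.2 -0.002 0.026 -0.07"

```text
time_s: 15.73
tcp_pos: [0.5532, 0.2896, 0.2243]
tool_rot: [3.119, -0.109, 1.081]
force: [-0.3, -0.8, -0.8]
gripper_width: 0.0435
grasp_force: 0.0
```

Emit:
apply_moves --plan "-0.06 0.34 -0.15 -0.006 0.007 -0.036;-0.06 0.34 -0.15 -0.006 0.007 -0.036;-0.12 0.68 -0.3 -0.012 0.015 -0.072;-0.12 0.68 -0.3 -0.012 0.015 -0.072;-0.12 0.68 -0.3 -0.012 0.015 -0.072;-0.12 0.68 -0.3 -0.012 0.015 -0.072"

```text
time_s: 16.23
tcp_pos: [0.5416, 0.3565, 0.1964]
tool_rot: [3.138, 0.005, 0.628]
force: [-0.9, 1.0, 0.9]
gripper_width: 0.0435
grasp_force: 0.0
```

```bash
python3 - <<'E'
from plan import *
R=Ro.from_matrix(np.c_[np.cross([np.cos(-.947),np.sin(-.947),0],[0,0,-1.]),[np.cos(-.947),np.sin(-.947),0],[0,0,-1.]])
s=r.state();print(s['time_s'],s['gripper_width']);step([.541,.359,.012],R)
E
```

```text
16.2333 0.043505164731551194
shift [-0.006  0.025 -1.844] turn [ 0.001  -0.0003 -0.0007]
```

Emit:
apply_moves --plan "0 0.025 -0.3 0.001 0 -0.001;0 0.025 -0.6 0.001 0 -0.001;0 0.025 -0.95 0.001 0 -0.001;0 0.025 -0.95 0.001 0 -0.001;0 0.025 -0.95 0.001 0 -0.001"

```text
time_s: 16.65
tcp_pos: [0.5401, 0.3582, 0.1002]
tool_rot: [-3.139, 0.006, 0.618]
force: [1.5, -0.7, 0.9]
gripper_width: 0.0436
grasp_force: 0.0
```

Emit:
apply_moves --plan "0 0 -0.2 0 0 0;0 0 -0.4 0 0 0;0 0 -0.6 0 0 0;0 0 -0.75 0 0 0;0 0 -0.88 0 0 0;0 0 -0.88 0 0 0;0 0 -0.88 0 0 0"

```text
time_s: 17.23
tcp_pos: [0.542, 0.3607, 0.0155]
tool_rot: [-3.139, -0.0, 0.617]
force: [-0.2, 0.3, -0.2]
gripper_width: 0.0435
grasp_force: 0.0
```

```bash
python3 - <<'E'
from plan import *
R=Ro.from_matrix(np.c_[np.cross([np.cos(-.947),np.sin(-.947),0],[0,0,-1.]),[np.cos(-.947),np.sin(-.947),0],[0,0,-1.]])
s=r.state();print(s['time_s'],s['force']);step([.541,.359,.012],R)
E
```

```text
17.2333 [-0.19146463  0.32091956 -0.23716383]
shift [-0.01  -0.017 -0.035] turn [-0.0003 -0.0002  0.0011]
```

Emit:
apply_moves --plan "-0.01 -0.015 -0.02 0 0 0.001;-0.01 -0.015 -0.02 0 0 0.001;-0.01 -0.015 -0.02 0 0 0.001"

```text
time_s: 17.48
tcp_pos: [0.5408, 0.3595, 0.0134]
tool_rot: [-3.139, -0.0, 0.623]
force: [1.2, 0.8, 0.1]
gripper_width: 0.0434
grasp_force: 0.0
```

Emit:
apply_moves --plan "0 0 0 0 0 0;0 0 0 0 0 0;0 0 0 0 0 0;0 0 0 0 0 0;0 0 0 0 0 0;0 0 0 0 0 0;0 0 0 0 0 0" --grip 1 --force 60

```text
time_s: 18.07
tcp_pos: [0.5408, 0.3596, 0.0131]
tool_rot: [-3.139, -0.0, 0.623]
force: [-0.9, 0.3, 6.3]
gripper_width: 0.0284
grasp_force: 62.4
```

Emit:
apply_moves --plan "0 0 0.2 0 0 0;0 0 0.5 0 0 0;0 0 0.8 0 0 0;0 0 1 0 0 0;0 0 1 0 0 0"

```text
time_s: 18.48
tcp_pos: [0.5425, 0.3606, 0.1176]
tool_rot: [-3.14, -0.008, 0.623]
force: [0.1, 0.4, 0.5]
gripper_width: 0.0285
grasp_force: 61.7
```

Emit:
apply_moves --plan "0 0 0.3 0 0 0;0 0 0.6 0 0 0;0 0 0.8 0 0 0;0 0 0.8 0 0 0"

```text
time_s: 18.82
tcp_pos: [0.5417, 0.3601, 0.1961]
tool_rot: [-3.14, -0.006, 0.623]
force: [0.1, -0.8, 1.0]
gripper_width: 0.0278
grasp_force: 61.7
```

```bash
python3 - <<'E'
from plan import *
az=.103
R=Ro.from_matrix(np.c_[np.cross([np.cos(az),np.sin(az),0],[0,0,-1.]),[np.cos(az),np.sin(az),0],[0,0,-1.]])
s=r.state();print(s['time_s'],s['gripper_width'],s['tcp_pos']);joint_plan([.559,.0215,.2],R,4)
E
```

```text
18.8167 0.027840364275311894 [0.54166891 0.36011193 0.19607968]
q0 [0.5  0.32 1.18 0.   1.63 1.45] q1 [-0.06  0.12  1.41 -0.    1.61 -0.17]
1 to [0.566 0.273 0.199] shift [ 0.239 -0.872  0.026] turn [-0.0004 -0.0002  0.0421]
2 to [0.576 0.186 0.2  ] shift [ 0.104 -0.869  0.015] turn [-0.0003 -0.      0.0421]
3 to [0.573 0.102 0.201] shift [-0.025 -0.844  0.004] turn [-0.0003  0.      0.0421]
4 to [0.559 0.022 0.2  ] shift [-0.145 -0.801 -0.006] turn [-0.0002  0.0004  0.041 ]
```

Emit:
apply_moves --plan "0.06 -0.22 0 0 0 0.011;0.12 -0.44 0 0 0 0.021;0.18 -0.65 0 0 0 0.032;0.24 -0.87 0 0 0 0.042;0.24 -0.87 0 0 0 0.042"

```text
time_s: 19.23
tcp_pos: [0.5642, 0.2678, 0.1881]
tool_rot: [-3.139, 0.008, 0.884]
force: [-0.1, -0.5, -2.2]
gripper_width: 0.0283
grasp_force: 61.7
```

Emit:
apply_moves --plan "0 -0.22 0 0 0 0.011;0 -0.44 0 0 0 0.021;0 -0.65 0 0 0 0.032;0 -0.87 0 0 0 0.042;0 -0.87 0 0 0 0.042"

```text
time_s: 19.65
tcp_pos: [0.5632, 0.1818, 0.1889]
tool_rot: [-3.136, 0.007, 1.148]
force: [-1.1, 0.1, -1.6]
gripper_width: 0.0285
grasp_force: 61.7
```

Emit:
apply_moves --plan "0 -0.22 0 0 0 0.011;0 -0.44 0 0 0 0.021;0 -0.65 0 0 0 0.032;0 -0.85 0 0 0 0.042;0 -0.85 0 0 0 0.042"

```text
time_s: 20.07
tcp_pos: [0.5633, 0.0977, 0.1894]
tool_rot: [-3.136, 0.004, 1.412]
force: [0.2, 0.8, -1.4]
gripper_width: 0.0285
grasp_force: 61.7
```

Emit:
apply_moves --plan "-0.02 -0.22 0 0 0 0.011;-0.05 -0.44 0 0 0 0.021;-0.07 -0.65 0 0 0 0.032;-0.07 -0.8 0 0 0 0.041;-0.07 -0.8 0 0 0 0.041;-0.07 -0.8 0 0 0 0.041;-0.07 -0.8 0 0 0 0.041"

```text
time_s: 20.65
tcp_pos: [0.5568, 0.0216, 0.1907]
tool_rot: [-3.137, 0.001, 1.671]
force: [0.8, -0.5, -0.4]
gripper_width: 0.0288
grasp_force: 61.7
```

```bash
python3 - <<'E'
from plan import *
from h import *
az=.103
R=Ro.from_matrix(np.c_[np.cross([np.cos(az),np.sin(az),0],[0,0,-1.]),[np.cos(az),np.sin(az),0],[0,0,-1.]])
s=r.state();print(s['time_s'],s['gripper_width'],s['tcp_pos']);step([.559,.0215,.12],R)
c=snap('top','t6');d=snap('scene','s6')
a=cv2.resize(c['frame'][150:280,240:390,::-1],(600,520)) 
cv2.imwrite('pics/fin.png',np.hstack([cv2.resize(c['frame'][150:270,250:380,::-1],(433,400)),cv2.resize(d['frame'][190:330,240:370,::-1],(367,400))]))
E
```

```text
20.65 0.02879854408866064 [0.55677883 0.0215599  0.19072856]
shift [ 0.022 -0.001 -0.707] turn [ 0.0002 -0.0006  0.0004]
```

View pics/fin.png

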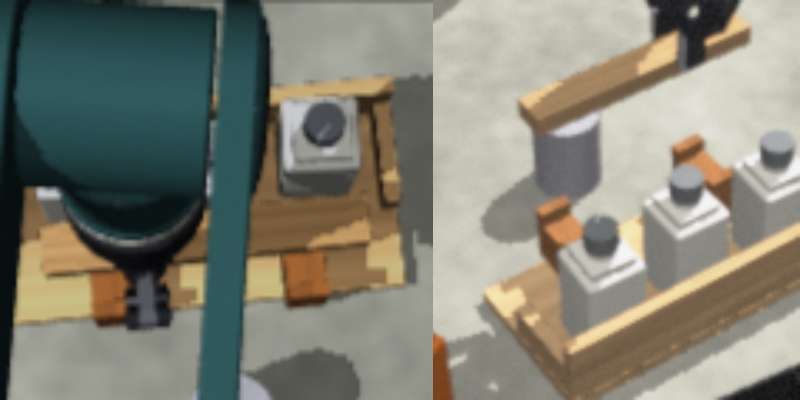

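```bash
python3 - <<'E'
from h import *
c=dict(np.load('pics/t6.npz'));d=dict(np.load('pics/s6.npz'))
for u,v in((361,217.5),(263.2,225)): print(ray(c,u,v,.1955).round(4))
# near (−y) end in scene, top corners at crop (520,97) left,(541,112)?; far (747,22)
g=lambda x,y:(240+(x-433)*130/367,190+y*140/400)
n=np.array([-.103,.9947]);h=np.array([.9947,.103]);t=np.array([.5568,.0216])
for a,w in((-140,-15),(-140,15),(60,15)):
    P=t+n*a/1000+h*w/1000; u=proj(d,[*P,.1956]); print(a,w,((u[0]-240)*367/130+433).round(),((u[1]-190)*400/140).round())
E
```

```text
[ 0.5645 -0.1164  0.1955]
[0.5484 0.081  0.1955]
-140 -15 513.0 97.0
-140 15 533.0 118.0
60 15 748.0 25.0
```

```bash
python3 - <<'E'
from h import *
c=dict(np.load('pics/t6.npz'));c0=dict(np.load('pics/top0.npz'))
for u in(345,352): print(u,[(v,*c['frame'][v,u]) for v in range(204,232)])
print([(v,*c0['frame'][v,341]) for v in range(208,246)])
E
```

```text
345 [(204, np.uint8(62), np.uint8(62), np.uint8(60)), (205, np.uint8(62), np.uint8(62), np.uint8(60)), (206, np.uint8(61), np.uint8(61), np.uint8(59)), (207, np.uint8(61), np.uint8(61), np.uint8(58)), (208, np.uint8(81), np.uint8(73), np.uint8(61)), (209, np.uint8(115), np.uint8(95), np.uint8(65)), (210, np.uint8(125), np.uint8(98), np.uint8(63)), (211, np.uint8(118), np.uint8(90), np.uint8(57)), (212, np.uint8(112), np.uint8(86), np.uint8(56)), (213, np.uint8(113), np.uint8(86), np.uint8(56)), (214, np.uint8(122), np.uint8(94), np.uint8(59)), (215, np.uint8(125), np.uint8(95), np.uint8(60)), (216, np.uint8(121), np.uint8(93), np.uint8(59)), (217, np.uint8(117), np.uint8(89), np.uint8(57)), (218, np.uint8(113), np.uint8(87), np.uint8(56)), (219, np.uint8(117), np.uint8(89), np.uint8(57)), (220, np.uint8(121), np.uint8(93), np.uint8(60)), (221, np.uint8(174), np.uint8(136), np.uint8(87)), (222, np.uint8(199), np.uint8(157), np.uint8(102)), (223, np.uint8(172), np.uint8(133), np.uint8(85)), (224, np.uint8(106), np.uint8(81), np.uint8(50)), (225, np.uint8(132), np.uint8(81), np.uint8(43
[... 2925 characters left out ...]
2, np.uint8(140), np.uint8(86), np.uint8(43)), (233, np.uint8(140), np.uint8(86), np.uint8(43)), (234, np.uint8(120), np.uint8(73), np.uint8(36)), (235, np.uint8(119), np.uint8(73), np.uint8(37)), (236, np.uint8(127), np.uint8(77), np.uint8(39)), (237, np.uint8(128), np.uint8(78), np.uint8(39)), (238, np.uint8(115), np.uint8(69), np.uint8(35)), (239, np.uint8(75), np.uint8(44), np.uint8(23)), (240, np.uint8(45), np.uint8(27), np.uint8(14)), (241, np.uint8(58), np.uint8(42), np.uint8(28)), (242, np.uint8(110), np.uint8(107), np.uint8(97)), (243, np.uint8(132), np.uint8(133), np.uint8(124)), (244, np.uint8(134), np.uint8(135), np.uint8(126)), (245, np.uint8(134), np.uint8(136), np.uint8(127))]
```

```bash
python3 - <<'E'
from h import *
c=dict(np.load('pics/t6.npz'))
n=np.array([-.103,.9947]);h=np.array([.9947,.103]);o=np.array([.6367,-.0107])
b=ray(c,352,215.5,.1956)[:2];b2=ray(c,345,(208.2+223.6)/2,.1956)[:2];s=ray(c,341,225.6,.064)[:2]
for p in(b,b2,s): print(p.round(4),'rack x',((p-o)@h).round(4),'y',((p-o)@n).round(4))
t=np.array([.5568,.0216])-o; print('tcp',t@h,t@n)
E
```

```text
[ 0.5685 -0.0983] rack x -0.0768 y -0.0801
[ 0.5677 -0.0841] rack x -0.0762 y -0.0659
[ 0.5711 -0.0851] rack x -0.0729 y -0.0672
tcp -0.0761496300000001 0.040358510000000014
```

Emit:
apply_moves --plan "0.027 -0.02 -0.25 0 -0.0005 0;0.027 -0.02 -0.5 0 -0.0005 0;0.027 -0.02 -0.75 0 -0.0005 0;0.027 -0.02 -0.9 0 -0.0005 0;0.027 -0.02 -0.9 0 -0.0005 0;0.027 -0.02 -0.9 0 -0.0005 0"

```text
time_s: 21.25
tcp_pos: [0.5591, 0.0191, 0.1009]
tool_rot: [-3.14, 0.002, 1.672]
force: [-0.2, 0.8, -0.9]
gripper_width: 0.028
grasp_force: 61.7
```

```bash
python3 - <<'E'
from plan import *
az=.103
R=Ro.from_matrix(np.c_[np.cross([np.cos(az),np.sin(az),0],[0,0,-1.]),[np.cos(az),np.sin(az),0],[0,0,-1.]])
s=r.state();print(s['time_s'],s['force'],s['tcp_pos']);step([.5595,.0196,.0651],R)
E
```

```text
21.25 [-0.16556551  0.79024572 -0.93238388] [0.5591054  0.01906088 0.10090983]
shift [ 0.004  0.005 -0.358] turn [ 0.0003 -0.0003  0.0002]
```

Emit:
apply_moves --plan "0.004 0 -0.07 0 0 0;0.004 0 -0.14 0 0 0;0.004 0 -0.2 0 0 0;0.004 0 -0.26 0 0 0;0.004 0 -0.31 0 0 0;0.004 0 -0.31 0 0 0;0.004 0 -0.31 0 0 0"

```text
time_s: 21.83
tcp_pos: [0.5598, 0.0181, 0.0704]
tool_rot: [-3.141, 0.002, 1.672]
force: [0.4, -0.1, -0.1]
gripper_width: 0.0282
grasp_force: 61.7
```

Emit:
apply_moves --plan "0 0 -0.015 0 0 0;0 0 -0.03 0 0 0;0 0 -0.03 0 0 0;0 0 -0.03 0 0 0"

```text
time_s: 22.17
tcp_pos: [0.5602, 0.0181, 0.0679]
tool_rot: [3.141, 0.002, 1.672]
force: [0.7, -0.2, -0.5]
gripper_width: 0.0285
grasp_force: 61.7
```

Emit:
apply_moves --plan "0 0 -0.01 0 0 0;0 0 -0.02 0 0 0;0 0 -0.02 0 0 0;0 0 -0.02 0 0 0"

```text
time_s: 22.5
tcp_pos: [0.5601, 0.0182, 0.0657]
tool_rot: [3.141, 0.002, 1.672]
force: [-0.1, 0.0, -1.2]
gripper_width: 0.0281
grasp_force: 61.7
```

Emit:
apply_moves --plan "0 0 -0.01 0 0 0;0 0 -0.01 0 0 0;0 0 -0.01 0 0 0"

```text
time_s: 22.75
tcp_pos: [0.5603, 0.0182, 0.0651]
tool_rot: [3.141, 0.002, 1.672]
force: [-0.6, 0.3, 0.7]
gripper_width: 0.0282
grasp_force: 61.8
```

Emit:
apply_moves --plan "0 0 -0.01 0 0 0;0 0 -0.01 0 0 0;0 0 -0.01 0 0 0"

```text
time_s: 23.0
tcp_pos: [0.5603, 0.0181, 0.0651]
tool_rot: [3.14, 0.002, 1.672]
force: [-1.6, -0.5, 5.5]
gripper_width: 0.0282
grasp_force: 62.4
```

Emit:
apply_moves --plan "0 0 0.01 0 0 0;0 0 0.01 0 0 0;0 0 0.01 0 0 0;0 0 0.01 0 0 0;0 0 0.01 0 0 0" --grip 0.52

```text
time_s: 23.42
tcp_pos: [0.56, 0.0182, 0.0646]
tool_rot: [3.141, 0.002, 1.672]
force: [-1.1, 0.5, 0.0]
gripper_width: 0.041
grasp_force: 0.0
```

Emit:
apply_moves --plan "0 0 0.1 0 0 0;0 0 0.3 0 0 0;0 0 0.6 0 0 0;0 0 0.9 0 0 0;0 0 1 0 0 0"

```text
time_s: 23.83
tcp_pos: [0.5626, 0.018, 0.1711]
tool_rot: [3.132, 0.004, 1.672]
force: [0.9, -0.3, 1.5]
gripper_width: 0.0408
grasp_force: 0.0
```

Emit:
apply_moves --plan "-0.3 0.2 0.3 0 0 0;-0.6 0.4 0.5 0 0 0;-0.9 0.8 0.8 0 0 0;-0.9 0.8 0.8 0 0 0"

```text
time_s: 24.17
tcp_pos: [0.4687, 0.1001, 0.2483]
tool_rot: [3.137, 0.001, 1.673]
force: [0.6, 0.5, 1.2]
gripper_width: 0.0413
grasp_force: 0.0
```

Emit:
apply_moves --plan "-0.3 0.3 0 0 0 0;-0.4 0.6 0 0 0 0;-0.5 0.9 0 0 0 0;-0.5 0.9 0 0 0 0;-0.5 0.9 0 0 0 0"

```text
time_s: 24.58
tcp_pos: [0.4195, 0.1892, 0.245]
tool_rot: [3.141, 0.003, 1.675]
force: [-0.1, -0.1, -0.2]
gripper_width: 0.0413
grasp_force: 0.0
```

```bash
python3 - <<'E'
from h import *
c=snap('top','t7');d=snap('scene','s7')
f=d['frame']; c0=dict(np.load('pics/top0.npz'))
n=np.array([-.103,.9947]);h=np.array([.9947,.103]);o=np.array([.6367,-.0107])
a=c['frame'].astype(int)
hs=cv2.HoughCircles(cv2.cvtColor(cv2.resize(c['frame'][170:215,245:375],None,fx=4,fy=4,interpolation=cv2.INTER_CUBIC),cv2.COLOR_RGB2GRAY),cv2.HOUGH_GRADIENT,1,60,param1=120,param2=15,minRadius=20,maxRadius=30)
print(hs)
if hs is not None:
  for x,y,_ in hs[0]: p=ray(c,245+(x+.5)/4-.5,170+(y+.5)/4-.5,.13)[:2]; print('cap rack',((p-o)@h).round(4),((p-o)@n).round(4))
# expected bar corners at z .07 and a gradient look
for y in(-.1,.1):
  for x in(-.089,-.059): print('bar corner pred',proj(c,[*(o+h*x+n*y),.07]).round(1))
cv2.imwrite('pics/end.png',c['frame'][:,:,::-1]); print(r.state()['time_s'])
for u in(300,352):
  g=a[200:245,u].sum(1); print(u,list(g))
E
```

```text
[[[408.5  69.5  26. ]
  [105.5  99.5  28.2]
  [257.5  98.5  28. ]]]
cap rack -0.0004 -0.0833
cap rack -0.0006 0.0826
cap rack -0.0083 0.0003
bar corner pred [356.3 230.6]
bar corner pred [354.8 217.8]
bar corner pred [268.8 239.3]
bar corner pred [267.7 226.3]
24.6833
300 [np.int64(581), np.int64(561), np.int64(512), np.int64(504), np.int64(512), np.int64(563), np.int64(594), np.int64(595), np.int64(596), np.int64(468), np.int64(308), np.int64(281), np.int64(281), np.int64(285), np.int64(287), np.int64(304), np.int64(296), np.int64(294), np.int64(308), np.int64(301), np.int64(288), np.int64(287), np.int64(295), np.int64(292), np.int64(394), np.int64(434), np.int64(429), np.int64(443), np.int64(448), np.int64(435), np.int64(426), np.int64(436), np.int64(439), np.int64(441), np.int64(375), np.int64(310), np.int64(203), np.int64(182), np.int64(289), np.int64(323), np.int64(323), np.int64(322), np.int64(220), np.int64(300), np.int64(405)]
352 [np.int64(535), np.int64(366), np.int64(256), np.int64(252), np.int64(246), np.int64(241), np.int64(237), np.int64(231), np.int64(372), np.int64(456), np.int64(371), np.int64(292), np.int64(289), np.int64(287), np.int64(280), np.int64(272), np.int64(274), np.int64(289), np.int64(395), np.int64(437), np.int64(414), np.int64(417), np.int64(441), np.int64(355), np.int64(264), np.int64(259), np.int64(264), np.int64(263), np.int64(262), np.int64(266), np.int64(265), np.int64(185), np.int64(257), np.int64(323), np.int64(313), np.int64(314), np.int64(337), np.int64(260), np.int64(226), np.int64(258), np.int64(254), np.int64(255), np.int64(249), np.int64(247), np.int64(242)]
```

```bash
python3 - <<'E'
from h import *
c=dict(np.load('pics/top0.npz'))
n=np.array([-.103,.9947]);h=np.array([.9947,.103]);o=np.array([.6367,-.0107])
# rectify board plane z=.013 around the place, 4px/mm-> grid 1mm, texture saturation
xs=np.arange(-60,34,1.);ys=np.arange(-40,41,1.)
M=np.array([[proj(c,[*(o+h*x/1000+n*y/1000),.013]) for y in ys] for x in xs],np.float32)
im=cv2.remap(c['frame'],M[...,0],M[...,1],cv2.INTER_LINEAR).astype(int)
q=(im[...,2]/im.sum(2)*1000).astype(int)
print('x profile, |y|<8:',[(int(x),int(q[i,32:49].mean()),int(im[i,32:49].sum(1).mean())) for i,x in enumerate(xs) if i%2==0])
i=int(60); print('y profile |x|<8',[(int(y),int(q[52:69,j].mean()),int(im[52:69,j].sum(1).mean())) for j,y in enumerate(ys) if j%2==0])
E
```

```text
x profile, |y|<8: [(-60, 238, 436), (-58, 238, 438), (-56, 240, 442), (-54, 242, 445), (-52, 242, 447), (-50, 241, 444), (-48, 238, 437), (-46, 235, 429), (-44, 233, 422), (-42, 231, 419), (-40, 233, 420), (-38, 236, 426), (-36, 238, 430), (-34, 238, 430), (-32, 237, 428), (-30, 235, 427), (-28, 233, 426), (-26, 233, 424), (-24, 233, 424), (-22, 229, 414), (-20, 219, 390), (-18, 205, 360), (-16, 200, 344), (-14, 199, 349), (-12, 200, 356), (-10, 201, 333), (-8, 200, 282), (-6, 197, 237), (-4, 196, 227), (-2, 196, 223), (0, 196, 221), (2, 196, 219), (4, 196, 218), (6, 197, 217), (8, 196, 213), (10, 195, 208), (12, 196, 208), (14, 198, 215), (16, 197, 226), (18, 196, 228), (20, 197, 220), (22, 196, 209), (24, 198, 203), (26, 205, 214), (28, 216, 230), (30, 220, 234), (32, 222, 216)]
y profile |x|<8 [(-40, 234, 428), (-38, 234, 428), (-36, 234, 428), (-34, 234, 428), (-32, 234, 428), (-30, 234, 428), (-28, 234, 428), (-26, 233, 425), (-24, 227, 415), (-22, 216, 400), (-20, 207, 386), (-18, 206, 362), (-16, 204, 300), (-14, 201, 287), (-12, 197, 271), (-10, 197, 246), (-8, 195, 227), (-6, 196, 222), (-4, 197, 222), (-2, 197, 217), (0, 196, 215), (2, 197, 222), (4, 197, 236), (6, 196, 246), (8, 197, 242), (10, 197, 232), (12, 197, 225), (14, 198, 228), (16, 198, 236), (18, 198, 238), (20, 199, 229), (22, 204, 223), (24, 213, 232), (26, 222, 251), (28, 223, 254), (30, 223, 255), (32, 223, 254), (34, 223, 252), (36, 222, 249), (38, 223, 247), (40, 223, 248)]
```

```bash
python3 -c "
from station import r
print(r.close_job())"
```

```text
the job is handed in; nothing more can be done
None
```

I handed the job in at about 25 s: the fallen bottle stands upright in the empty place and the bar is set down in both saddles, but the hand-in gave no verdict. The bottle sits an estimated 8–12 mm from the cork disc's centre (limit 15 mm), and from the last camera check the neighbours are within about 2 mm of their places; I did not re-measure the other things on the shelf.

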